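# Dial open the supply-box padlock and present it

### The arm

A 6-joint arm with a two-finger parallel gripper is mounted at the origin on the work surface. World frame = base frame: x ahead of the robot, y to its left, z up, the work surface at z = 0. Lengths are in m, angles in rad, forces in N, time in s.
With the tool pointing down it reaches from about 0.4 to 0.825 m from the base axis. Payload 7 kg.
Tool frame: the origin (TCP) lies on the centre line of the jaws, within the pads' length; the fingertips stand ctrl.tips_ahead ahead of it and the grasp point (between the pads) lies 5 mm behind it (ctrl.tips_ahead is the distance from the TCP to the fingertips, in m); z points along the fingers, y is the line along which they close (so a half turn about z gives the same grasp; the last joint's range is limited). The gripper opens to 85 mm and grips with 20 to 120 N. Pads are 22 mm wide; open, the fingers measure 114 mm over their backs; the gripper's body (76 mm by 85 mm) begins 54 mm behind the grasp point. The pads swing forward as they close: fully open they stand 13 mm farther back than shut.
Start: joints at [1.431, 0.359, 0.012, 0, -1.224, -0.288], TCP at [0.28, 0.614, 0.213] pointing down, gripper open.
Joint ranges: [-3.07, 3.07], [-1.43, 2.12], [-1.02, 1.25], [-3.03, 1.67], [-3.05, -0], [-3.03, 3.03]. Speed limits (rad/s): [2.39, 2.39, 3.01, 3.14, 3.14, 3.14].

### API

Orientations are given as a rotation vector (axis times angle).
In Python, from plant import monitor, snapshot, camera_info, ticket, ctrl gives the robot as it stands.
- The arm moves only by the tool step_arm, never from a script. Its argument "plan" is a list that holds one entry, the list of rows, each a list of 7 numbers: the turn, a rotation vector about the tool's x, y, z in degrees, then the shift along the tool's x, y, z in mm, then the opening, from 0 (shut) to 1 (fully open). In form: [[[ax, ay, az, x, y, z, jaw], ...]]. A call has exactly 8 rows; each row shifts and turns the commanded pose from where the row before left it, along the tool's axes as they then stand; what a row does not reach is not made up. A row lasts 1/12 s, in which the tool goes at most 41.7 mm and 7.16 degrees, less where a joint would pass 70% of its speed; a pose out of reach is approached as far as the arm can. A call with a gripper value outside its range is refused whole. The fingers move at their own pace and stop on an object; "force" is the grip in N (left out, the last holds). Time passes only in rows, so rows that do not move let the fingers close, or fill a call up. It gives the time, the measured TCP pose, the force, the opening and the grip force at its end, in the units of the state.
- monitor.sense(): the state, without advancing time (a new reading comes with each control period).
- snapshot(name): name is "side" or "top" or "wrist"; returns (picture, depth): 384x512x3 uint8, red, green, blue; 384x512 float32, m along the optical axis (not along the pixel's ray), 0 where there is no reading.
- camera_info(name): a dict with "intrinsics" (3x3 intrinsics, pixels), "R" (3x3) and "t" (3): a world point X has camera coordinates R X + t; the wrist camera has in their place "hand_eye" (4x4, takes a point from camera to tool coordinates, whose origin is the TCP and whose axes are the flange's). Camera axes: x right, y down, z forward; pixel columns grow to the right and rows downward; lengths in m; the calibration is good to about 2 mm. A picture is of the moment at which its call begins: read the wrist's pose just before it. camera_info takes no time and is no camera call.
- ticket.hand_in(): hands the job in; it is judged then, once.
The state is a dict: "t": time; "joint_positions": joint angles; "qd": joint speeds; "effort": joint torques, N m; "ee_pos": TCP position; "tool_rot": TCP orientation; "wrist_force": force on the tool from outside, world axes, zero at the start; "ft_torque": the same for the moment, N m; "width": finger opening in m; "gripper_force": force on a finger pad.
Only numpy, scipy, OpenCV 4.12 (cv2) and the standard library are available. Lean on these libraries where they do the work, as an engineer would, in place of code of your own. Each camera call takes 0.05 s, during which the arm holds its last target. There are 200 camera calls.

### The job

Set the combination padlock, lying on its back, onto the narrow raised wooden rest, square between the rest's two end lips, and let go of it. Turn its dial, which clicks from notch to notch, until the pointed, white-lined end of the dial's bar points straight at the shackle, pull the shackle all the way out, then lift the opened padlock well clear of the rest (a good hand's breadth, 15 cm or so) and finish while still holding it up, steady and open. Leave the thread spool, the jar and the wooden medallion where they are.

Things in the scene. Friction and masses are not known exactly. Their poses are not given: they have to be found in the camera images.
- lock_center (a point): Centre of the steel body of the big padlock (about 0.45 kg in all), half-way up. It starts on its back on the table, dial upward. Body 60 mm long (x) x 56 mm wide (y) x 30 mm thick (z, up); +x points out of the body toward the shackle. Grip the body across its 56 mm width.
- dial_grip (a point): On the dial's axis above the body's centre, 48 mm above the padlock's back, mid-bar. The dial: a black disc 45 mm across (30 to 37 mm above the back) with an upright grey bar on it, 36 mm long (this frame's x), 10 mm wide (y), its top 57 mm above the back. The bar's +x end is pointed, with a white line on top; below it a flat nose on the disc points the same way, out to 28 mm.
- dial (a joint): Dial angle, rad; grows clockwise seen from above. 0: the bar's pointed end points along the padlock's +x, at the shackle: only this (within 0.13) frees it. Starts 2 to 4 clicks above 0, so turn anticlockwise. A sprung notch every 0.524 rad (30 degrees), one at 0, draws the dial in; turning takes about 0.1 N m. Stops at -0.7 and 2.8.
- shackle_bow (a point): Middle of the shackle's end bar (bow): round, 8 mm thick, along the padlock's y, 74.5 mm from the body's centre along +x when shut, 18 mm above the padlock's back. The opening inside the bow is 40 mm long (body face to bar) and 36 mm wide: a finger can go down in it. Frame parallel to lock_center.
- shackle (a joint): How far the shackle is pulled out along the padlock's +x, m: 0 shut, 0.018 fully out. It slides with about 2 N of friction, stays where it is left and does not spring back.
- rest: Wooden rest screwed to the table, origin under its centre. Base 120 (x) x 90 (y) x 10 mm; on it a narrow post 80 x 34 mm whose flat top, the seat, is 50 mm above the table.
- rest_seat (a point): Centre of the seat (top of the post, 50 mm up), 34 mm wide along y. At x = +32 and -32 mm stand lips 50 mm wide, 9 mm high, sloping outward above 4 mm, out to x = 41 mm. The padlock body fits between them, its x along this x, either way round, overhanging 11 mm each side. The shackle passes above a lip, which holds the body as it is pulled.
- lock: The whole padlock with dial and shackle; origin at the middle of its back, 15 mm below lock_center.
- spool: Wooden thread spool, 38 mm across, 50 mm tall, standing; leave alone. Origin under its centre.
- jar: Clear button jar, 56 mm across, 70 mm tall, standing; leave alone. Origin under its centre.
- medallion: Round dark wooden medallion, 80 mm across, 10 mm thick, lying flat; leave alone. Origin under its centre.
Mind the look-alikes: they are no part of the job. Of the things shaped like the rest, the wooden one is meant.

How it is judged:
On the way, in this order (a step that is already met when the one before it is completed fails the run):
1. the padlock lies flat on the rest's seat, between the lips, let go of (horizontal distance between lock_center and rest_seat below 0.012 m and z of lock_center in the frame of rest_seat between 0.012 and 0.018 m and angle between the x axis of lock_center and the x axis of rest_seat, either way round below 0.15 rad and angle between lock_center's own z axis and vertical below 0.1 rad and contact force between the fingers and lock below 0.1 N), for 0.2 s.
2. the dial points at the shackle, with the padlock still on the rest (value of joint dial between -0.15 and 0.15 rad and horizontal distance between lock_center and rest_seat below 0.02 m and z of lock_center in the frame of rest_seat below 0.025 m), for 0.2 s.
3. the shackle is pulled all the way out (value of joint shackle above 0.014 m), for 0.1 s.
At the end, for the whole second after the job is handed in: The padlock is held by the fingers (over 1 N), still (under 0.05 m/s), its centre more than 90 mm above the rest's seat, not touching the rest, the shackle more than 13 mm out (value of joint shackle above 0.013 m and z of lock_center in the frame of rest_seat above 0.09 m and contact force between the fingers and lock above 1 N and contact force between lock and rest below 0.05 N and linear speed of lock below 0.05 m/s); the arm keeps its last pose, push and grip.
It fails at once if the thread spool, jar or medallion is moved more than 30 mm (distance of any of spool, jar, medallion from where it was at the start of the episode above 0.03 m).
It also fails if it takes over 72 s, if anything falls off the work surface, if the arm or the gripper's body presses on something with over 40 N, if the wrist force passes 120 N, or if a joint passes its speed limit or range.

## Working session

There is one attempt and no reset: what is moved stays moved. The work goes in short steps, Python scripts to look and compute and a tool call to move; the robot and the scene stay as the last step left them, time stands still between calls to the robot, and variables do not carry over. Pictures are saved under pics/ and viewed, at most 10 in all, crops included, and the job is handed in when it is done.

Besides the shell and the picture viewer there is one more tool, called after "Request:" as a command line: name --argument value ..., lists and objects as JSON in quotes. step_arm: Moves the arm, as the interface text tells. Its arguments: {"type":"object","properties":{"plan":{"type":"array","items":{"type":"array","items":{"type":"array","items":{"type":"number"}}}},"force":{"type":"number"}},"required":["plan"]}

```bash
ls; mkdir -p pics
python3 - <<'E'
from plant import monitor, snapshot, camera_info, ctrl
import cv2, numpy as np
s=monitor.sense(); print({k:np.round(v,3) for k,v in s.items()}, ctrl.tips_ahead)
ims=[]
for n in("side","top"):
    p,d=snapshot(n); np.savez(f"pics/{n}0.npz",p=p,d=d); ims.append(p[:,:,::-1])
    c=camera_info(n); print(n,{k:np.round(v,3).tolist() for k,v in c.items()})
    cv2.imwrite(f"pics/{n}0.png",cv2.resize(p[:,:,::-1],(800,600),interpolation=cv2.INTER_CUBIC))
print(camera_info("wrist"))
E
```

```text
pics
{'t': np.float64(0.0), 'joint_positions': array([ 1.431,  0.359,  0.011, -0.   , -1.224, -0.288]), 'qd': array([ 0.   ,  0.   ,  0.001, -0.001, -0.   ,  0.002]), 'effort': array([-0.0000e+00, -5.8332e+01,  2.9342e+01,  6.9370e+00, -6.0000e-03,
        0.0000e+00]), 'ee_pos': array([0.28 , 0.614, 0.212]), 'tool_rot': array([ 3.068, -0.667, -0.   ]), 'wrist_force': array([0.061, 0.092, 0.605]), 'ft_torque': array([-0.046,  0.05 , -0.001]), 'gripper_force': np.float64(0.0), 'width': np.float64(0.085)} 0.014
side {'intrinsics': [[467.894, 0.0, 258.478], [0.0, 467.894, 186.962], [0.0, 0.0, 1.0]], 'R': [[0.993, -0.116, -0.001], [-0.091, -0.775, -0.625], [0.072, 0.621, -0.781]], 't': [-0.584, 0.081, 1.219]}
top {'intrinsics': [[394.386, 0.0, 253.737], [0.0, 394.386, 194.593], [0.0, 0.0, 1.0]], 'R': [[-0.024, -1.0, -0.012], [-0.987, 0.025, -0.159], [0.16, 0.008, -0.987]], 't': [0.023, 0.565, 1.017]}
{'intrinsics': array([[331.5773881 ,   0.        , 250.54104324],
       [  0.        , 331.5773881 , 190.71166   ],
       [  0.        ,   0.        ,   1.        ]]), 'hand_eye': array([[-1.53837636e-04, -9.58417239e-01, -2.85370586e-01,
         7.27732844e-02],
       [ 9.99999250e-01,  1.99395173e-04, -1.20874859e-03,
        -2.49049598e-04],
       [ 1.21538700e-03, -2.85370558e-01,  9.58416490e-01,
        -1.61491578e-01],
       [ 0.00000000e+00,  0.00000000e+00,  0.00000000e+00,
         1.00000000e+00]])}
```

View pics/top0.png

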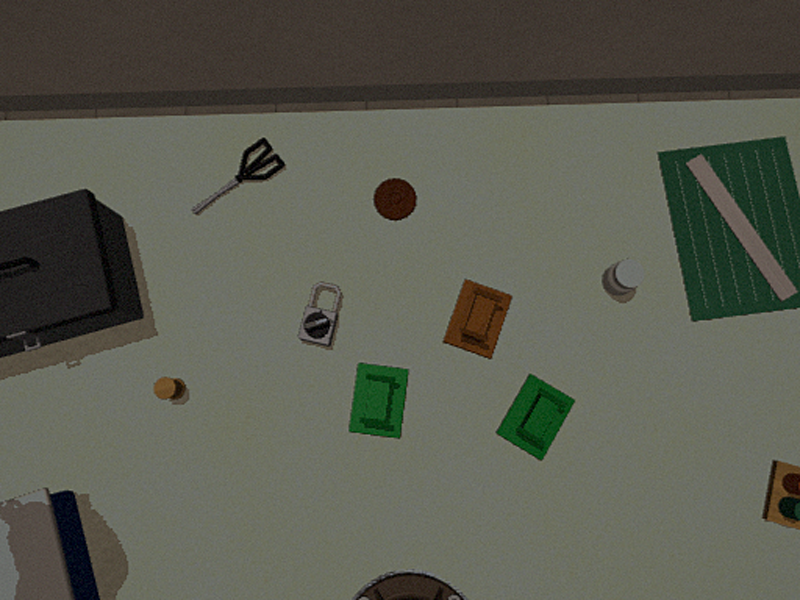

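View pics/side0.png

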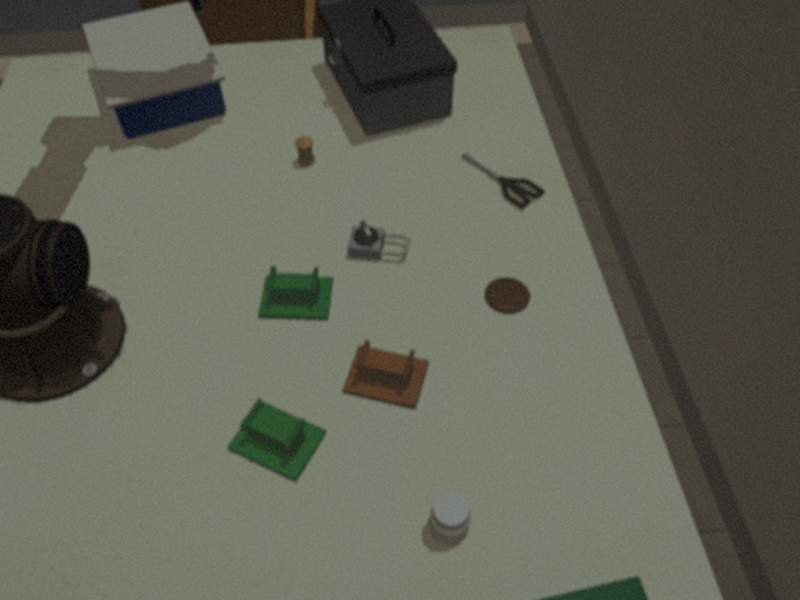

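The top view shows the padlock at about (318,325) with its shackle pointing up the image. The wooden rest is at (478,318), with green look-alikes at (378,400) and (535,415). The medallion is at (395,199), the jar at (625,275) and the spool at (170,388). The side view agrees.

```bash
cat > h.py <<'E'
import numpy as np, cv2
from scipy.spatial.transform import Rotation as Ro
from plant import monitor, snapshot, camera_info, ctrl
def cam(n,s=None):
    c=camera_info(n); K=c["intrinsics"]
    if n=="wrist":
        H=c["hand_eye"]; Rt=Ro.from_rotvec(s["tool_rot"]).as_matrix()
        Rcw=Rt@H[:3,:3]; o=s["ee_pos"]+Rt@H[:3,3]
    else: Rcw=c["R"].T; o=-Rcw@c["t"]
    return K,Rcw,o
def rays(C,uv):
    K,Rcw,o=C; uv=np.atleast_2d(uv).astype(float)
    d=np.c_[(uv-[K[0,2],K[1,2]])/[K[0,0],K[1,1]],np.ones(len(uv))]
    return d@Rcw.T
def onplane(C,uv,z):
    d=rays(C,uv); return C[2]+d*((z-C[2][2])/d[:,2])[:,None]
def cloud(C,depth):
    v,u=np.mgrid[:384,:512]; d=rays(C,np.c_[u.ravel(),v.ravel()])
    P=C[2]+d*depth.reshape(-1,1); P[depth.ravel()==0]=np.nan
    return P.reshape(384,512,3)
def proj(C,X):
    K,Rcw,o=C; q=(np.atleast_2d(X)-o)@Rcw@K.T; return q[:,:2]/q[:,2:]
def tri(C1,a,C2,b):
    d1,d2=rays(C1,a)[0],rays(C2,b)[0]
    k=np.linalg.lstsq(np.c_[d1,-d2],C2[2]-C1[2],rcond=None)[0]
    p,q=C1[2]+k[0]*d1,C2[2]+k[1]*d2; return (p+q)/2,np.linalg.norm(p-q)
def rect(pts):
    (c,wh,a)=cv2.minAreaRect(np.float32(pts[:,:2]*1000)); return np.round(c,1),np.round(wh,1),round(a,1)
E
python3 - <<'E'
from h import *
for n in("top","side"):
    z=np.load(f"pics/{n}0.npz"); p,d=z["p"],z["d"]; C=cam(n); P=cloud(C,d)
    hsv=cv2.cvtColor(p,cv2.COLOR_RGB2HSV)
    tb=P[...,2][(P[...,0]>.3)&(P[...,0]<.8)&(abs(P[...,1])<.3)]; print(n,"table z",np.nanmedian(tb))
    m=((hsv[...,0]<16)&(hsv[...,1]>130)).astype(np.uint8)
    k,l,st,ce=cv2.connectedComponentsWithStats(m)
    for i in range(1,k):
        if st[i,4]>60:
            q=P[l==i]; q=q[~np.isnan(q[:,2])]
            print(" comp",st[i,4],ce[i].round(1),np.median(q,0).round(3), "hi z",np.percentile(q[:,2],[5,50,95,99]).round(4))
            if st[i,4]>500:
              for lo,hi in((.004,.02),(.042,.054),(.054,.07)):
                r=q[(q[:,2]>lo)&(q[:,2]<hi)]
                if len(r)>5: print("   ",lo,len(r),r.mean(0).round(4),rect(r))
    # lock
    box=(P[...,0]>.42)&(P[...,0]<.72)&(P[...,1]>.05)&(P[...,1]<.25)
    for lo,hi in((.01,.025),(.025,.034),(.034,.045),(.05,.065)):
        mm=box&(P[...,2]>lo)&(P[...,2]<hi)&(hsv[...,1]<90); r=P[mm]
        if len(r)>5: print(" lock",lo,len(r),r.mean(0).round(4),rect(r))
E
```

```text
top table z 0.0010714856685904994
 comp 526 [252.5 127.2] [0.767 0.008 0.009] hi z [0.0052 0.0088 0.0124 0.0136]
    0.004 516 [0.7676 0.0081 0.0089] (array([768.5,   7.9]), array([72. , 79.1]), 88.4)
 comp 1187 [305.4 203.7] [ 0.54  -0.13   0.012] hi z [0.0074 0.0116 0.0578 0.0608]
    0.004 795 [ 0.5393 -0.1312  0.0103] (array([ 542.9, -133.4]), array([ 88.6, 119.7]), 69.0)
    0.042 269 [ 0.5429 -0.1329  0.0502] (array([ 542.2, -132. ]), array([39.9, 76.6]), 73.0)
    0.054 99 [ 0.5459 -0.1358  0.0581] (array([ 543.7, -133.2]), array([49.6, 81.7]), 68.3)
 comp 134 [506.3 309.1] [ 0.252 -0.634  0.035] hi z [0.0157 0.0351 0.0577 0.0599]
 lock 0.01 140 [0.5782 0.1329 0.021 ] (array([527.8, 138.5]), array([172.2,  88.3]), 13.4)
 lock 0.025 237 [0.5368 0.1487 0.03  ] (array([557. , 143.5]), array([ 56.4, 104.1]), 75.1)
 lock 0.034 108 [0.5361 0.1476 0.0377] (array([534.3, 148.3]), array([46.2, 49.2]), 88.2)
 lock 0.05 54 [0.5358 0.1479 0.0575] (array([536.1, 148. ]), array([ 9.7, 36.9]), 17.7)
side table z 0.0011032961868792102
 comp 158 [247.1 231.2] [ 0.545 -0.139  0.051] hi z [0.0476 0.0506 0.0535 0.0567]
 comp 107 [265.1 244.7] [ 0.587 -0.159  0.011] hi z [0.0074 0.0107 0.0136 0.0145]
 comp 105 [239.2 249.9] [ 0.523 -0.165  0.01 ] hi z [0.0075 0.0105 0.013  0.0138]
 lock 0.01 193 [0.5627 0.1258 0.0193] (array([530., 115.]), array([173.9,  65.7]), 19.3)
 lock 0.025 180 [0.5345 0.1376 0.0301] (array([545.8, 143.6]), array([59.1, 82.1]), 75.9)
 lock 0.034 112 [0.5363 0.1422 0.0377] (array([538.7, 145.4]), array([48.6, 49.1]), 73.8)
 lock 0.05 62 [0.5142 0.1235 0.0565] (array([491.5,  97.8]), array([151.9,  36. ]), 48.0)
```

```bash
cat >> h.py <<'E'
def go(target,heading=None):
    """turn about tool z (deg) then shift in tool axes (mm) to reach target with tool x at heading (deg)"""
    s=monitor.sense(); R=Ro.from_rotvec(s["tool_rot"]).as_matrix(); h=np.degrees(np.arctan2(R[1,0],R[0,0]))
    tilt=np.degrees(np.arccos(-R[2,2])); turn=0
    if heading is not None: turn=-((heading-h+180)%360-180)
    R2=R@Ro.from_rotvec([0,0,np.radians(turn)]).as_matrix()
    sh=R2.T@(np.array(target)-s["ee_pos"])*1000
    print("t",round(float(s["t"]),2),"pos",s["ee_pos"].round(4),"head",h.round(2),"tilt",tilt.round(2),"q6",s["joint_positions"][5].round(2),"turn",round(turn,2),"shift",sh.round(1),"tips",ctrl.tips_ahead)
E
python3 - <<'E'
from h import *
a,b=np.array([.28,.614]),np.array([.57,.14])
for n in("top","side"):
    z=np.load(f"pics/{n}0.npz"); P=cloud(cam(n),z["d"]).reshape(-1,3); P=P[~np.isnan(P[:,2])]
    u=(b-a)/np.linalg.norm(b-a); s=(P[:,:2]-a)@u; e=abs((P[:,:2]-a)@[-u[1],u[0]])
    for k in range(-1,7):
        m=(s>k*.1)&(s<k*.1+.1)&(e<.14); print(n,k,m.sum(),P[m,2].max().round(3) if m.any() else None)
go([.57,.14,.21],-13)
E
```

```text
top -1 2631 0.114
top 0 5085 0.113
top 1 3795 0.008
top 2 3713 0.057
top 3 3636 0.01
top 4 3548 0.033
top 5 3495 0.061
top 6 3425 0.009
side -1 1404 0.114
side 0 2531 0.274
side 1 1645 0.008
side 2 1862 0.055
side 3 2019 0.008
side 4 2125 0.032
side 5 2565 0.062
side 6 2790 0.024
t 0.1 pos [0.2799 0.6137 0.212 ] head -24.52 tilt 0.09 q6 -0.29 turn -11.52 shift [389.3 396.3   2.5] tips 0.014
```

Request:
step_arm --plan '[[[0,0,-5.75,0,0,0,1],[0,0,-5.75,0,0,0,1],[0,0,0,28,28.5,0,1],[0,0,0,28,28.5,0,1],[0,0,0,28,28.5,0,1],[0,0,0,28,28.5,0,1],[0,0,0,28,28.5,0,1],[0,0,0,28,28.5,0,1]]]'

```text
t: 0.77
ee_pos: [0.4056, 0.4078, 0.2126]
tool_rot: [3.121, -0.355, -0.0]
wrist_force: [0.7, 0.3, 0.8]
width: 0.0854
gripper_force: 0.0
```

Request:
step_arm --plan '[[[0,0,0,28,28.5,0,1],[0,0,0,28,28.5,0,1],[0,0,0,28,28.5,0,1],[0,0,0,28,28.5,0,1],[0,0,0,28,28.5,0,1],[0,0,0,28,28.5,0,1],[0,0,0,28,28.5,0,1],[0,0,0,25,25.5,0,1]]]'

```text
t: 1.43
ee_pos: [0.5705, 0.1385, 0.2126]
tool_rot: [3.121, -0.356, -0.001]
wrist_force: [0.2, 0.8, -0.2]
width: 0.0854
gripper_force: 0.0
```

Request:
step_arm --plan '[[[0,0,0,0,0,0,1],[0,0,0,0,0,0,1],[0,0,0,0,0,0,1],[0,0,0,0,0,0,1],[0,0,0,0,0,0,1],[0,0,0,0,0,0,1],[0,0,0,0,0,0,1],[0,0,0,0,0,0,1]]]'

```text
t: 2.1
ee_pos: [0.5697, 0.1414, 0.2129]
tool_rot: [-3.121, 0.354, -0.0]
wrist_force: [-0.2, -0.3, -0.0]
width: 0.085
gripper_force: 0.0
```

Run:
```python
from h import *
go([.57,.14,.21],-13)
s=monitor.sense(); p,d=snapshot("wrist"); np.savez("pics/w1.npz",p=p,d=d,pos=s["ee_pos"],rot=s["tool_rot"])
C=cam("wrist",s); P=cloud(C,d)
print(proj(C,[[.536,.148,.03],[.536,.148,0]]))
for lo,hi in((-.003,.005),(.012,.024),(.026,.033),(.034,.041),(.05,.065)):
    m=(P[...,2]>lo)&(P[...,2]<hi)&(np.hypot(P[...,0]-.545,P[...,1]-.145)<.11); r=P[m]
    if len(r)>5: print(lo,len(r),r.mean(0).round(4),rect(r))
cv2.imwrite("pics/w1.png",cv2.resize(p[:,:,::-1],(800,600),interpolation=cv2.INTER_CUBIC))
```

```text
t 2.1 pos [0.5697 0.1414 0.2129] head -12.95 tilt 0.01 q6 0.77 turn 0.05 shift [0.6 1.3 2.9] tips 0.014
[[252.17314605 194.84147686]
 [252.08941757 187.25578973]]
-0.003 23510 [5.527e-01 1.433e-01 3.000e-04] (array([544.9, 144.9]), array([219.6, 219.3]), 74.7)
0.012 935 [0.5911 0.1337 0.0212] (array([588.7, 134.7]), array([53.6, 49.4]), 75.7)
0.026 1307 [0.5409 0.1477 0.03  ] (array([536.4, 147.6]), array([55.7, 60.5]), 75.8)
0.034 872 [0.5399 0.1469 0.0373] (array([536.8, 147.8]), array([44.4, 44.3]), 58.2)
0.05 406 [0.538  0.1463 0.0567] (array([537.1, 146.2]), array([10.4, 40.5]), 16.1)
```

View pics/w1.png

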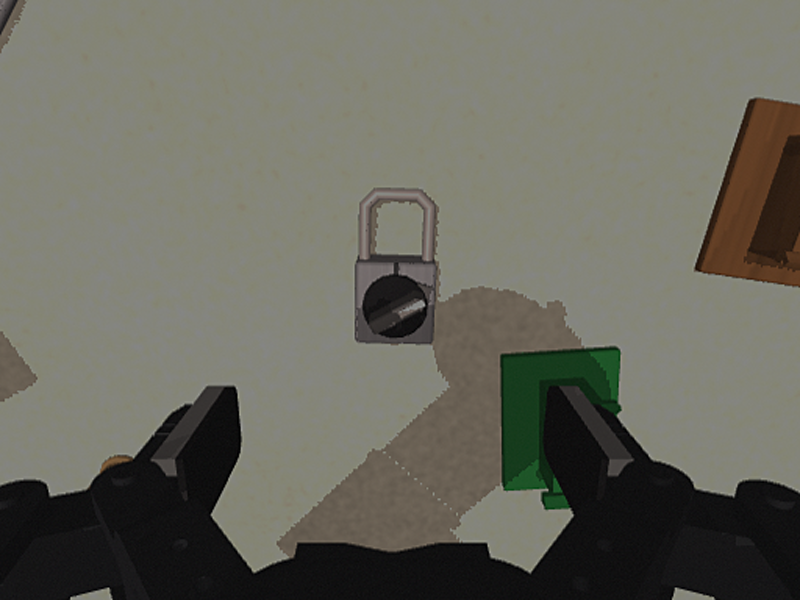

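The wrist view shows the lock body centred near (396,300), with the shackle pointing up and the dial's white line pointing right and slightly up. That is about 60° clockwise, so two clicks. Next I'll check where the fingertips are in the tool frame.

```bash
cat >> h.py <<'E'
def tips(s,d):
    C=cam("wrist",s); P=cloud(C,d); R=Ro.from_rotvec(s["tool_rot"]).as_matrix()
    T=(P-s["ee_pos"])@R; m=np.zeros((384,512),bool); m[240:,:]=1
    m&=(abs(T[...,1])<.075)&(T[...,2]>-.06)&(T[...,2]<.05)&(abs(T[...,0])<.02)
    q=T[m]; return {"maxz":np.percentile(q[:,2],[90,97,99.5]).round(4) if len(q) else None,"n":len(q)}
E
python3 - <<'E'
from h import *
z=np.load("pics/w1.npz"); print(tips(dict(ee_pos=z["pos"],tool_rot=z["rot"]),z["d"]))
go([.5366,.1477,.08],-14.2)
E
```

```text
{'maxz': array([-0.0376, -0.0344, -0.0326]), 'n': 4188}
t 2.15 pos [0.5697 0.1412 0.2129] head -12.96 tilt 0.01 q6 0.77 turn 1.24 shift [-33.7   1.9 132.9] tips 0.014
```

Run:
```python
from h import *
z=np.load("pics/w1.npz"); s=dict(ee_pos=z["pos"],tool_rot=z["rot"]); P=cloud(cam("wrist",s),z["d"]); R=Ro.from_rotvec(s["tool_rot"]).as_matrix()
T=(P-s["ee_pos"])@R
for v in (244,248,250,255,265,280,290,300):
  for u in (125,135,143,148): print(v,u,(T[v,u]*1000).round(1), end=" | ")
  print()
```

```text
244 125 [-106.9 -155.6  211.8] | 244 135 [-107.  -143.4  212.1] | 244 143 [-107.6 -133.9  213.3] | 244 148 [-107.4 -127.6  212.8] | 
248 125 [-113.1 -156.9  213.3] | 248 135 [ 11.  -48.2 -36.8] | 248 143 [ 12.  -44.1 -38.9] | 248 148 [  9.9 -43.5 -34.7] | 
250 125 [-115.6 -157.   212.9] | 250 135 [ 11.1 -47.4 -38.9] | 250 143 [ 11.4 -44.  -39.4] | 250 148 [  9.4 -43.3 -35.6] | 
255 125 [-122.4 -157.7  212.7] | 255 135 [ 11.7 -45.6 -44.3] | 255 143 [ 10.7 -43.1 -42.4] | 255 148 [  7.7 -43.1 -36.7] | 
265 125 [ 12.  -46.4 -52.7] | 265 135 [ 11.5 -43.1 -51.8] | 265 143 [  7.  -43.  -43.8] | 265 148 [  3.4 -43.3 -37.3] | 
280 125 [ 10.6 -43.7 -60.5] | 280 135 [  5.6 -43.4 -52.5] | 280 143 [  1.6 -42.9 -46. ] | 280 148 [ -1.9 -42.9 -40.3] | 
290 125 [  8.9 -42.6 -64. ] | 290 135 [  2.7 -43.1 -54.5] | 290 143 [ -2.4 -43.  -46.8] | 290 148 [ -6.  -42.9 -41.3] | 
300 125 [  5.4 -42.8 -64.5] | 300 135 [ -0.6 -42.9 -55.9] | 300 143 [ -6.6 -43.2 -47.3] | 300 148 [-10.4 -43.2 -41.8] |
```

Request:
step_arm --plan '[[[0,0,1.24,0,0,0,0.85],[0,0,0,-6.8,0.4,26,0.85],[0,0,0,-6.8,0.4,26,0.85],[0,0,0,-6.8,0.4,26,0.85],[0,0,0,-6.8,0.4,26,0.85],[0,0,0,-6.5,0.3,23,0.85],[0,0,0,0,0,0,0.85],[0,0,0,0,0,0,0.85]]]'

```text
t: 2.82
ee_pos: [0.5364, 0.1469, 0.0855]
tool_rot: [3.116, -0.389, -0.002]
wrist_force: [1.0, 0.4, 0.6]
width: 0.0726
gripper_force: 0.0
```

Run:
```python
from h import *
go([.5366,.1477,.017],-14.2)
s=monitor.sense(); p,d=snapshot("wrist"); np.savez("pics/w2.npz",p=p,d=d,pos=s["ee_pos"],rot=s["tool_rot"])
cv2.imwrite("pics/w2.png",cv2.resize(p[:,:,::-1],(640,480)))
print(s["width"]); P=cloud(cam("wrist",s),d)
for lo,hi in((.026,.033),(.034,.041),(.05,.065)):
    m=(P[...,2]>lo)&(P[...,2]<hi)&(np.hypot(P[...,0]-.537,P[...,1]-.147)<.045); r=P[m]
    if len(r)>5: print(lo,len(r),r.mean(0).round(4),rect(r))
```

```text
t 2.82 pos [0.5364 0.1469 0.0855] head -14.25 tilt 0.13 q6 0.7 turn -0.05 shift [ 0.1 -1.  68.5] tips 0.014
0.07257211243030678
0.026 3069 [0.5421 0.1467 0.0301] (array([536.9, 147.4]), array([56.1, 59.5]), 75.5)
0.034 2115 [0.5404 0.1466 0.0373] (array([536.6, 147.5]), array([44.1, 44.5]), 62.9)
0.05 1095 [0.5381 0.1459 0.0566] (array([537.2, 145.6]), array([10.7, 39.8]), 15.4)
```

View pics/w2.png

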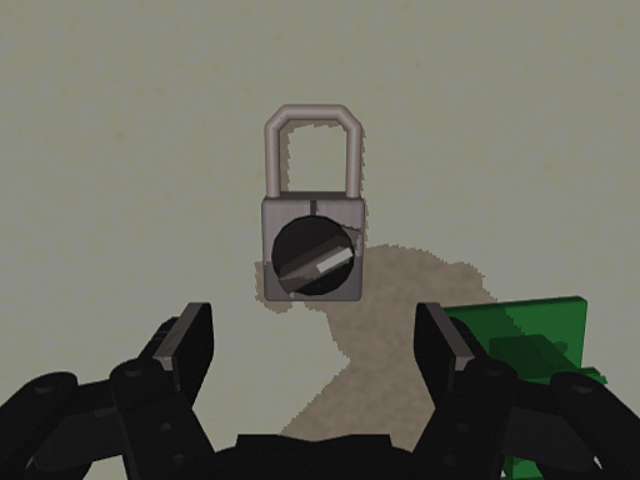

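The lock is centred in view with its dial line pointing right and slightly up. The wrist depth puts the fingertips about 35 mm behind the TCP, which doesn't match the text, so I'll check with the side camera.

Run:
```python
from h import *
s=monitor.sense(); R=Ro.from_rotvec(s["tool_rot"]).as_matrix()
for n in("side","top"):
    p,d=snapshot(n); np.savez(f"pics/{n}1.npz",p=p,d=d,pos=s["ee_pos"],rot=s["tool_rot"]); T=(cloud(cam(n),d)-s["ee_pos"])@R*1000
    for sg in(-1,1):
        m=(abs(T[...,0])<18)&(sg*T[...,1]>25)&(sg*T[...,1]<75)&(T[...,2]<70)&(T[...,2]>-120); q=T[m]
        print(n,sg,len(q),np.percentile(q[:,2],[80,95,99,100]).round(1) if len(q) else "")
    if n=="side":
        uv=proj(cam(n),s["ee_pos"])[0].astype(int); print(uv); c=p[uv[1]-75:uv[1]+75,uv[0]-100:uv[0]+100,::-1]; cv2.imwrite("pics/s1.png",cv2.resize(c,None,fx=4,fy=4,interpolation=cv2.INTER_CUBIC))
```

```text
side -1 35 [-32.9  58.   58.4  58.4]
side 1 296 [-35.7  64.   69.7  69.9]
[233 136]
top -1 0 
top 1 112 [-78.9  56.3  68.8  69.6]
```

View pics/s1.png

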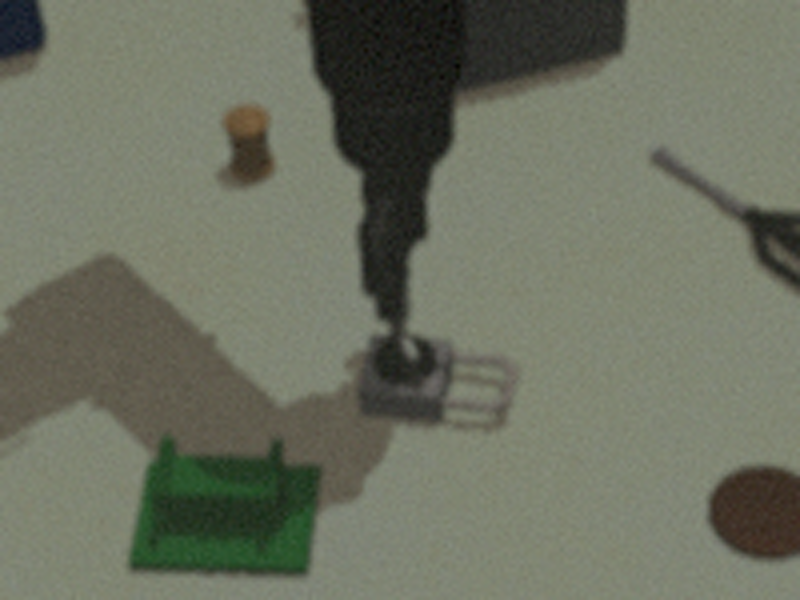

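Run:
```python
from h import *
for n in("side","top"):
    z=np.load(f"pics/{n}1.npz"); s=dict(ee_pos=z["pos"]); R=Ro.from_rotvec(z["rot"]).as_matrix()
    T=(cloud(cam(n),z["d"])-z["pos"])@R*1000
    m=(abs(T[...,0])<18)&(abs(T[...,1])>20)&(abs(T[...,1])<75)&(T[...,2]<20)&(T[...,2]>-60); q=T[m]
    q=q[np.argsort(-q[:,2])][:14]; print(n); print(q.round(0).tolist())
```

```text
side
[[5.0, 38.0, -24.0], [3.0, 40.0, -25.0], [6.0, -37.0, -29.0], [-10.0, 43.0, -30.0], [9.0, -37.0, -30.0], [6.0, 42.0, -32.0], [9.0, -39.0, -32.0], [9.0, 43.0, -33.0], [9.0, -41.0, -33.0], [8.0, 40.0, -34.0], [11.0, 37.0, -35.0], [-10.0, 44.0, -35.0], [7.0, -35.0, -35.0], [2.0, 46.0, -35.0]]
top
[[-11.0, 39.0, -34.0], [-7.0, 45.0, -35.0], [-11.0, 36.0, -51.0], [-7.0, 46.0, -57.0]]
```

The side depth agrees with the wrist camera: the fingertips are roughly 30 mm behind the reported TCP. I'll descend to a height that is safe under either reading and look again.

Request:
step_arm --plan '[[[0,0,0,0,-1,14,0.85],[0,0,0,0,0,14,0.85],[0,0,0,0,0,14,0.85],[0,0,0,0,0,13,0.85],[0,0,0,0,0,0,0.85],[0,0,0,0,0,0,0.85],[0,0,0,0,0,0,0.85],[0,0,0,0,0,0,0.85]]]'

```text
t: 3.63
ee_pos: [0.538, 0.1487, 0.0322]
tool_rot: [-3.116, 0.389, -0.003]
wrist_force: [0.9, -0.1, -0.3]
width: 0.0727
gripper_force: 0.0
```

Run:
```python
from h import *
go([.5366,.1477,.017],-14.2)
s=monitor.sense(); R=Ro.from_rotvec(s["tool_rot"]).as_matrix(); print(s["width"],s["wrist_force"].round(2))
p,d=snapshot("wrist"); 
T=(cloud(cam("wrist",s),d)-s["ee_pos"])@R*1000
m=(abs(T[...,0])<13)&(abs(T[...,1])>31)&(abs(T[...,1])<60)&(T[...,2]<20)&(T[...,2]>-80); q=T[m]; print(len(q)); q=q[np.argsort(-q[:,2])]; print(q[::40][:8].round(1).tolist())
p2,d2=snapshot("side"); T=(cloud(cam("side"),d2)-s["ee_pos"])@R*1000
m=(abs(T[...,0])<18)&(abs(T[...,1])>31)&(abs(T[...,1])<60)&(T[...,2]<20)&(T[...,2]>-80); q=T[m]; q=q[np.argsort(-q[:,2])][:20:2]; print(q.round(0).tolist())
uv=proj(cam("side"),s["ee_pos"])[0].astype(int); c=p2[uv[1]-45:uv[1]+45,uv[0]-50:uv[0]+50,::-1]
a=cv2.resize(c,None,fx=4,fy=4,interpolation=cv2.INTER_CUBIC); b=cv2.resize(p[:,:,::-1],(400,300)); cv2.imwrite("pics/c2.png",np.hstack([cv2.resize(a,(400,360)),cv2.copyMakeBorder(b,0,60,0,0,0)]))
```

```text
t 3.63 pos [0.538  0.1487 0.0322] head -14.25 tilt 0.14 q6 0.7 turn -0.05 shift [-1.2  1.3 15.2] tips 0.014
0.07271696480357169 [ 0.92 -0.11 -0.29]
9713
[[-1.4, 36.1, -26.8], [-6.5, 36.0, -28.5], [-8.1, 35.9, -29.3], [-3.6, 35.9, -30.1], [7.2, 35.8, -30.9], [-3.7, 36.0, -31.5], [5.8, -36.9, -32.0], [11.2, -39.4, -32.5]]
[[-12.0, 33.0, 19.0], [5.0, 31.0, 15.0], [11.0, 32.0, 12.0], [-9.0, 32.0, 12.0], [-11.0, 33.0, 10.0], [-12.0, 31.0, 8.0], [-3.0, 32.0, 6.0], [17.0, 32.0, 3.0], [15.0, 34.0, 2.0], [12.0, 32.0, -0.0]]
```

View pics/c2.png

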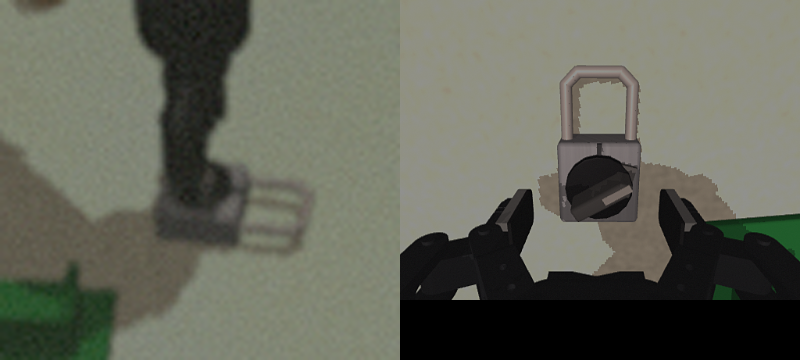

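The fingertips are still above the body, at about 61 mm with the TCP at 32 mm. The true tips therefore sit about 29 mm behind the reported TCP at this opening. I'll continue down in two stages, watching the force.

Request:
step_arm --plan '[[[0,0,0,-0.7,0.7,6,0.85],[0,0,0,0,0,6,0.85],[0,0,0,0,0,6,0.85],[0,0,0,0,0,6,0.85],[0,0,0,0,0,6,0.85],[0,0,0,0,0,0,0.85],[0,0,0,0,0,0,0.85],[0,0,0,0,0,0,0.85]]]'

```text
t: 4.4
ee_pos: [0.5362, 0.1477, 0.0007]
tool_rot: [3.117, -0.39, -0.0]
wrist_force: [-0.1, 0.2, 0.1]
width: 0.0727
gripper_force: 0.0
```

```bash
cat >> h.py <<'E'
def look(n="wrist"):
    s=monitor.sense(); R=Ro.from_rotvec(s["tool_rot"]).as_matrix(); p,d=snapshot(n); C=cam(n,s); P=cloud(C,d); T=(P-s["ee_pos"])@R*1000
    return s,p,d,C,P,T
def tipz(T,w):
    o=[]
    for sg in(-1,1):
        m=(abs(T[...,0])<13)&(abs(sg*T[...,1]-w*500-1)<2.5)&(T[...,2]<10)&(T[...,2]>-80); o.append(np.percentile(T[m][:,2],[97,99.5]).round(1))
    return o
E
python3 - <<'E'
from h import *
go([.5366,.1477,-.018],-14.2)
s,p,d,C,P,T=look(); print(s["width"],s["wrist_force"].round(2),tipz(T,s["width"]))
m=(P[...,2]>.026)&(P[...,2]<.033)&(np.hypot(P[...,0]-.537,P[...,1]-.147)<.045); print(rect(P[m]))
E
```

```text
t 4.4 pos [0.5362 0.1477 0.0007] head -14.25 tilt 0.01 q6 0.7 turn -0.05 shift [ 0.3 -0.1 18.7] tips 0.014
0.07266445547237482 [-0.1   0.19  0.11] [array([0.8, 1.4]), array([0.9, 1.5])]
(array([536.9, 147.9]), array([85.9, 60.1]), 75.2)
```

Request:
step_arm --plan '[[[0,0,0,0,0,4,0.85],[0,0,0,0,0,4,0.85],[0,0,0,0,0,4,0.85],[0,0,0,0,0,4,0.85],[0,0,0,0,0,0,0.85],[0,0,0,0,0,0,0.85],[0,0,0,0,0,0,0.7],[0,0,0,0,0,0,0.7]]]'

```text
t: 5.12
ee_pos: [0.5363, 0.1477, -0.0151]
tool_rot: [-3.117, 0.39, -0.0]
wrist_force: [-0.0, -0.0, 0.3]
width: 0.0596
gripper_force: 0.0
```

Run:
```python
from h import *
go([.5366,.1477,-.018],-14.2)
s,p,d,C,P,T=look(); print(s["width"],s["wrist_force"].round(2))
m=(abs(T[...,0])<12.5)&(abs(T[...,1]-s["width"]*500-1)<3)&(P[...,2]>.003)&(T[...,2]>-80); q=P[m]; print("finger z min",np.percentile(q[:,2],[.2,1,5]).round(4))
cv2.imwrite("pics/w4.png",cv2.resize(p[150:,100:420,::-1],(640,468)))
```

```text
t 5.12 pos [ 0.5363  0.1477 -0.0151] head -14.25 tilt 0.01 q6 0.7 turn -0.05 shift [ 0.3 -0.1  2.9] tips 0.014
0.05955097140524756 [-0.04 -0.03  0.27]
finger z min [0.0129 0.0159 0.0224]
```

View pics/w4.png

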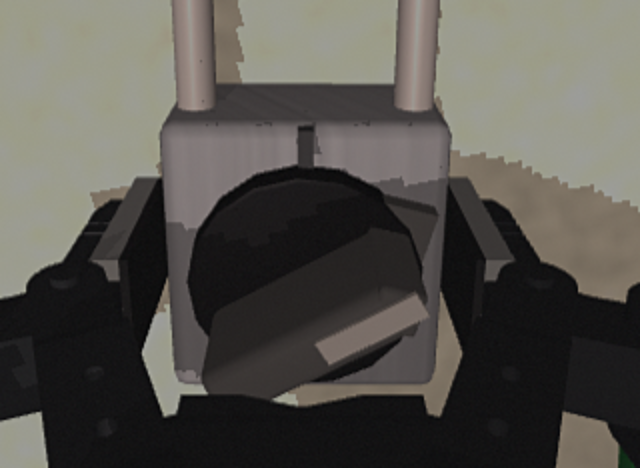

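The pads now flank the body on both sides with the dial between them, and the tips are about 13 mm up. I'll go 5 mm lower and close.

Request:
step_arm --plan '[[[0,0,0,0,0,3,0.7],[0,0,0,0,0,2,0.7],[0,0,0,0,0,0,0.55],[0,0,0,0,0,0,0.55],[0,0,0,0,0,0,0.55],[0,0,0,0,0,0,0.55],[0,0,0,0,0,0,0.55],[0,0,0,0,0,0,0.55]]]' --force 50

```text
t: 5.83
ee_pos: [0.5359, 0.1474, -0.0204]
tool_rot: [3.117, -0.39, -0.001]
wrist_force: [0.1, -2.1, -2.9]
width: 0.0556
gripper_force: 54.3
```

Request:
step_arm --plan '[[[0,0,0,0,0,-5,0.55],[0,0,0,0,0,-10,0.55],[0,0,0,0,0,-20,0.55],[0,0,0,0,0,-30,0.55],[0,0,0,0,0,-30,0.55],[0,0,0,0,0,-20,0.55],[0,0,0,0,0,0,0.55],[0,0,0,0,0,0,0.55]]]'

```text
t: 6.5
ee_pos: [0.5367, 0.1482, 0.0966]
tool_rot: [-3.115, 0.39, -0.004]
wrist_force: [0.1, 0.3, -5.4]
width: 0.055
gripper_force: 54.6
```

Run:
```python
from h import *
s,p,d,C,P,T=look(); print(s["width"],s["gripper_force"],s["wrist_force"].round(2))
# lock in tool frame: dial disc top & bar top & body
go([.5425,-.132,.15],-20)
R=np.c_[T[...,0].ravel(),T[...,1].ravel(),T[...,2].ravel()]
m=(abs(T[...,0])<60)&(abs(T[...,1])<26)&(T[...,2]<0)&(T[...,2]>-45)
h=np.histogram(T[m][:,2],bins=np.arange(-45,1,1.5)); print(dict(zip(h[1].round(1).tolist(),h[0].tolist())))
m=(abs(T[...,0])<70)&(abs(T[...,1])<40)&(T[...,2]<0)&(T[...,2]>-30)
np.savez("pics/w5.npz",p=p,T=T)
```

```text
0.05498160398667673 54.623368978500366 [ 0.11  0.28 -5.36]
t 6.55 pos [0.5357 0.1476 0.095 ] head -14.28 tilt 0.05 q6 0.7 turn 5.72 shift [102.  260.4 -55.2] tips 0.014
{-45.0: 316, -43.5: 1787, -42.0: 1339, -40.5: 464, -39.0: 162, -37.5: 118, -36.0: 100, -34.5: 111, -33.0: 109, -31.5: 99, -30.0: 102, -28.5: 97, -27.0: 96, -25.5: 72, -24.0: 2, -22.5: 0, -21.0: 0, -19.5: 0, -18.0: 0, -16.5: 0, -15.0: 0, -13.5: 0, -12.0: 0, -10.5: 0, -9.0: 0, -7.5: 0, -6.0: 0, -4.5: 0, -3.0: 0, -1.5: 0}
```

Request:
step_arm --plan '[[[0,0,5.7,0,0,-5,0.55],[0,0,0,10,20,-10,0.55],[0,0,0,12,35,-15,0.55],[0,0,0,12,35,-15,0.55],[0,0,0,12,35,-10,0.55],[0,0,0,10,30,0,0.55],[0,0,0,6,15,0,0.55],[0,0,0,0,0,0,0.55]]]'

```text
t: 7.22
ee_pos: [0.5347, -0.0364, 0.1482]
tool_rot: [3.092, -0.549, -0.005]
wrist_force: [0.5, 0.6, -4.7]
width: 0.0551
gripper_force: 54.9
```

Request:
step_arm --plan '[[[0,0,0,0,0,0,0.55],[0,0,0,0,0,0,0.55],[0,0,0,0,0,0,0.55],[0,0,0,0,0,0,0.55],[0,0,0,0,0,0,0.55],[0,0,0,0,0,0,0.55],[0,0,0,0,0,0,0.55],[0,0,0,0,0,0,0.55]]]'

```text
t: 7.88
ee_pos: [0.5364, -0.033, 0.1498]
tool_rot: [-3.094, 0.544, -0.0]
wrist_force: [0.1, -0.0, -4.5]
width: 0.0552
gripper_force: 54.9
```

Run:
```python
from h import *
s,p,d,C,P,T=look(); print(s["width"],s["gripper_force"])
np.savez("pics/w6.npz",p=p,d=d,pos=s["ee_pos"],rot=s["tool_rot"])
for lo,hi,nm in((-53,-47,"body"),(-60,-54,"disc"),(-81,-74,"bar"),(-46,-38,"shk")):
    m=(abs(T[...,1])<27)&(T[...,2]>lo)&(T[...,2]<hi)&(T[...,0]>(-35 if nm!="shk" else 33))&(T[...,0]<90); q=T[m]
    if len(q)>9: print(nm,len(q),np.median(q[:,2]).round(1),rect(q/1000))
hsv=cv2.cvtColor(p,cv2.COLOR_RGB2HSV)
m=(hsv[...,0]<18)&(hsv[...,1]>110)&(np.hypot(P[...,0]-.5425,P[...,1]+.132)<.09)
for lo,hi in((.004,.016),(.046,.0535),(.055,.064)):
    q=P[m&(P[...,2]>lo)&(P[...,2]<hi)]; print(lo,len(q),np.median(q[:,2]).round(4),rect(q))
cv2.imwrite("pics/w6.png",cv2.resize(p[:,:,::-1],(640,480)))
go([.5425,-.132,.15],-20)
```

```text
0.05520173490940165 54.90019977092743
body 7432 -50.7 (array([ 1., -0.]), array([59.9, 54. ]), 0.0)
disc 5484 -57.7 (array([2.3, 2.1]), array([44. , 47.1]), 29.9)
bar 3298 -77.6 (array([4.7, 0.3]), array([54. , 18.8]), 88.2)
shk 7263 -42.1 (array([55.7, -0.2]), array([45.5, 52.2]), 0.0)
0.004 5576 0.0102 (array([ 543.9, -134.9]), array([ 89.8, 119.3]), 68.6)
0.046 3795 0.0502 (array([ 544.1, -135.1]), array([50.1, 79. ]), 68.4)
0.055 1475 0.0582 (array([ 544. , -135.4]), array([50.8, 81.7]), 68.6)
t 7.93 pos [ 0.5365 -0.0331  0.1499] head -19.93 tilt 0.01 q6 0.92 turn 0.07 shift [39.5 90.9 -0.1] tips 0.014
```

View pics/w6.png

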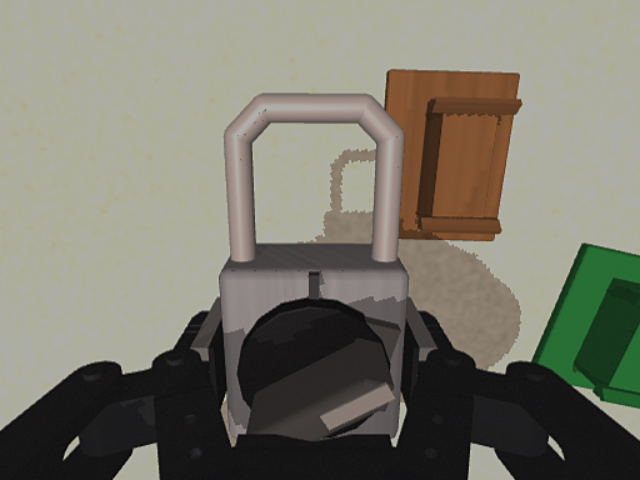

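The view shows the held lock square in the jaws and the wooden rest at the upper right, centred near (460,160). It measures (0.5440, -0.1350) with heading -21.4° and the seat at 50 mm. Next I'll hover over it.

Run:
```python
from h import *
go([.5432,-.1347,.065],-21.4)
```

```text
t 7.93 pos [ 0.5365 -0.0331  0.1499] head -19.93 tilt 0.01 q6 0.92 turn 1.47 shift [43.3 92.1 84.9] tips 0.014
```

Request:
step_arm --plan '[[[0,0,1.5,0,0,0,0.55],[0,0,0,9,18,0,0.55],[0,0,0,13,28,0,0.55],[0,0,0,13,28,5,0.55],[0,0,0,8.3,18.1,20,0.55],[0,0,0,0,0,30,0.55],[0,0,0,0,0,20,0.55],[0,0,0,0,0,10,0.55]]]'

```text
t: 8.6
ee_pos: [0.5411, -0.1354, 0.062]
tool_rot: [3.086, -0.587, -0.006]
wrist_force: [-0.0, 0.4, -4.9]
width: 0.0552
gripper_force: 54.9
```

Request:
step_arm --plan '[[[0,0,0,0,0,0,0.55],[0,0,0,0,0,0,0.55],[0,0,0,0,0,0,0.55],[0,0,0,0,0,0,0.55],[0,0,0,0,0,0,0.55],[0,0,0,0,0,0,0.55],[0,0,0,0,0,0,0.55],[0,0,0,0,0,0,0.55]]]'

```text
t: 9.27
ee_pos: [0.5432, -0.1348, 0.0652]
tool_rot: [-3.087, 0.584, -0.001]
wrist_force: [0.3, -0.7, -4.6]
width: 0.0552
gripper_force: 54.9
```

Run:
```python
from h import *
go([.5432,-.1347,.03],-21.4)
s,p,d,C,P,T=look(); np.savez("pics/w7.npz",p=p,d=d,pos=s["ee_pos"],rot=s["tool_rot"])
hsv=cv2.cvtColor(p,cv2.COLOR_RGB2HSV); o=(hsv[...,0]<18)&(hsv[...,1]>110)
c,sn=np.cos(np.radians(-21.4)),np.sin(np.radians(-21.4))
L=(P[...,:2]-[.5440,-.1350])@np.array([[c,-sn],[sn,c]])*1000
for lo,hi in((.004,.016),(.046,.0535),(.055,.064)):
    m=o&(P[...,2]>lo)&(P[...,2]<hi); q=L[m]
    if len(q)>9: print(lo,len(q),"x",np.percentile(q[:,0],[1,99]).round(1),"y",np.percentile(q[:,1],[1,50,99]).round(1),rect(P[m]))
b=(T[...,2]<-47)&(T[...,2]>-53)&(abs(T[...,1])<28)&(abs(T[...,0])<40); print("body",rect(T[b]/1000), rect(P[b]))
```

```text
t 9.27 pos [ 0.5432 -0.1348  0.0652] head -21.44 tilt 0.03 q6 1.09 turn -0.04 shift [-0.1 -0.1 35.2] tips 0.014
0.004 4373 x [ 5.9 59.8] y [-30.9   1.4  31.6] (array([ 574.3, -146.5]), array([63.6, 54.9]), 68.6)
0.046 1594 x [17.5 40.3] y [-17.7  -0.4  16.6] (array([ 570.7, -145.9]), array([49.3, 23.2]), 68.6)
0.055 1381 x [32.5 41. ] y [-23.9   0.1  24. ] (array([ 578.2, -148.6]), array([49.1,  8.9]), 68.6)
body (array([ 1. , -0.1]), array([59.7, 56.1]), 0.6) (array([ 544.2, -135. ]), array([56.1, 59.7]), 68.0)
```

Alignment is confirmed: the front lip is where predicted and the body is centred. Lowering now.

Request:
step_arm --plan '[[[0,0,0,0,0,10,0.55],[0,0,0,0,0,10,0.55],[0,0,0,0,0,6,0.55],[0,0,0,0,0,4,0.55],[0,0,0,0,0,3,0.55],[0,0,0,0,0,1.5,0.55],[0,0,0,0,0,0,0.55],[0,0,0,0,0,0,0.55]]]'

```text
t: 9.98
ee_pos: [0.5433, -0.1349, 0.0305]
tool_rot: [-3.087, 0.585, -0.001]
wrist_force: [-0.2, -0.4, -4.8]
width: 0.0554
gripper_force: 55.3
```

Request:
step_arm --plan '[[[0,0,0,0,0,0.7,0.55],[0,0,0,0,0,0,0.55],[0,0,0,0,0,0,0.55],[0,0,0,0,0,0,0.55],[0,0,0,0,0,0,0.55],[0,0,0,0,0,0,0.55],[0,0,0,0,0,0,0.55],[0,0,0,0,0,0,0.55]]]'

```text
t: 10.65
ee_pos: [0.5431, -0.1349, 0.0296]
tool_rot: [-3.087, 0.585, -0.0]
wrist_force: [-0.1, -0.0, -4.2]
width: 0.0554
gripper_force: 55.3
```

Request:
step_arm --plan '[[[0,0,0,0,0,0.4,0.55],[0,0,0,0,0,0,0.85],[0,0,0,0,0,0,0.85],[0,0,0,0,0,0,0.85],[0,0,0,0,0,0,0.85],[0,0,0,0,0,0,0.85],[0,0,0,0,0,0,0.85],[0,0,0,0,0,0,0.85]]]'

```text
t: 11.32
ee_pos: [0.5431, -0.1349, 0.0292]
tool_rot: [3.087, -0.585, 0.0]
wrist_force: [-0.1, -0.5, 0.3]
width: 0.0723
gripper_force: 0.0
```

Request:
step_arm --plan '[[[0,0,0,0,0,-5,0.85],[0,0,0,0,0,-15,0.85],[0,0,0,0,0,-20,0.85],[0,0,0,0,0,-20,0.85],[0,0,0,0,0,-20,0.85],[0,0,0,0,0,-10,0.85],[0,0,0,0,0,0,0.85],[0,0,0,0,0,0,0.85]]]'

```text
t: 11.98
ee_pos: [0.5432, -0.1347, 0.1194]
tool_rot: [-3.086, 0.585, -0.002]
wrist_force: [-0.9, -0.7, -1.3]
width: 0.0724
gripper_force: 0.0
```

```bash
cat >> h.py <<'E'
def lock(P,c0=(.544,-.135)):
    r=np.hypot(P[...,0]-c0[0],P[...,1]-c0[1])<.045
    for lo,hi,nm in((.076,.0835,"body"),(.0845,.090,"disc"),(.103,.112,"bar")):
        q=P[r&(P[...,2]>lo)&(P[...,2]<hi)]
        if len(q)>9: print(nm,len(q),np.median(q[:,2]).round(4),rect(q))
E
python3 - <<'E'
from h import *
go([.544,-.135,.1],-21.4)
s,p,d,C,P,T=look(); np.savez("pics/w8.npz",p=p,d=d,pos=s["ee_pos"],rot=s["tool_rot"]); lock(P)
cv2.imwrite("pics/w8.png",cv2.resize(p[:,:,::-1],(640,480)))
E
```

```text
t 11.98 pos [ 0.5432 -0.1347  0.1194] head -21.46 tilt 0.07 q6 1.09 turn -0.06 shift [ 0.9 -0.  19.4] tips 0.014
body 3535 0.0802 (array([ 543.8, -134.5]), array([56.2, 60.1]), 68.3)
disc 2349 0.0873 (array([ 543.7, -134.5]), array([44.1, 44.5]), 57.1)
bar 1176 0.1073 (array([ 544.1, -136.4]), array([10.7, 39.9]), 9.2)
```

View pics/w8.png

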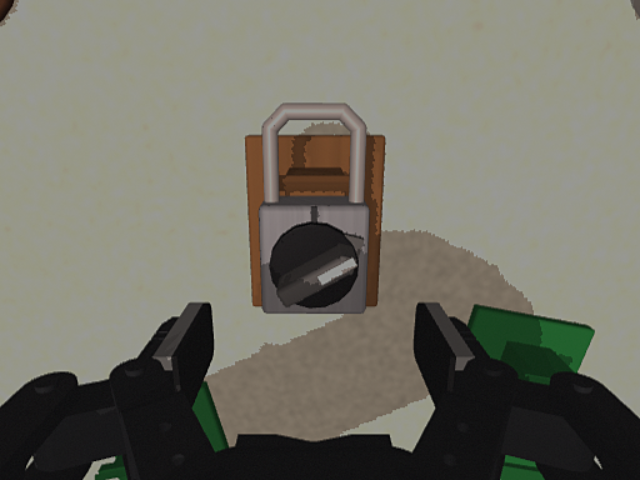

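The lock is seated on the wooden rest, square between the lips, with centre (0.5438, -0.1345) and body top at 80 mm. The dial line still points right and up, 60° clockwise. I'll turn the tool to line up with the bar and narrow the jaws.

Request:
step_arm --plan '[[[0,0,6.6,0,0,0,0.35],[0,0,6.6,0,0,0,0.35],[0,0,6.6,0,0,0,0.35],[0,0,6.6,0,0,0,0.35],[0,0,6.6,0,0,0,0.35],[0,0,6.6,0,0,0,0.35],[0,0,6.6,0,0,0,0.35],[0,0,6.6,0,0,0,0.35]]]'

```text
t: 12.7
ee_pos: [0.5421, -0.1348, 0.1176]
tool_rot: [2.498, -1.902, -0.003]
wrist_force: [0.9, -0.1, 0.3]
width: 0.0302
gripper_force: 0.0
```

Request:
step_arm --plan '[[[0,0,6.7,0,0,0,0.35],[0,0,0,0,0,0,0.35],[0,0,0,0,0,0,0.35],[0,0,0,0,0,0,0.35],[0,0,0,0,0,0,0.35],[0,0,0,0,0,0,0.35],[0,0,0,0,0,0,0.35],[0,0,0,0,0,0,0.35]]]'

```text
t: 13.37
ee_pos: [0.5431, -0.1349, 0.1192]
tool_rot: [-2.39, 2.038, -0.0]
wrist_force: [0.4, 0.6, -0.4]
width: 0.0298
gripper_force: 0.0
```

Run:
```python
from h import *
go([.5438,-.1345,.075],-81)
s,p,d,C,P,T=look(); print(s["width"]); lock(P)
for sg in(-1,1):
    m=(abs(T[...,0])<12.5)&(abs(sg*T[...,1]-s["width"]*500-1.5)<3)&(T[...,2]<-5)&(T[...,2]>-80)&(P[...,2]>.115); print(np.percentile(T[m][:,2],[95,99,99.8]).round(1),m.sum())
```

```text
t 13.37 pos [ 0.5431 -0.1349  0.1192] head -80.92 tilt 0.0 q6 0.05 turn 0.08 shift [-0.3 -0.8 44.2] tips 0.014
0.029788979979452474
body 3446 0.0803 (array([ 543.3, -134.9]), array([55.8, 60.1]), 68.4)
disc 2811 0.0874 (array([ 543.6, -134.8]), array([44.5, 44.3]), 46.8)
bar 1125 0.1074 (array([ 543.8, -137.1]), array([10. , 39.7]), 8.3)
[-25.9 -21.4 -19.8] 1633
[-25.8 -21.3 -20.1] 1806
```

Request:
step_arm --plan '[[[0,0,0.4,0,-0.4,12,0.35],[0,0,0,0,0,12,0.35],[0,0,0,0,0,10,0.35],[0,0,0,0,0,7,0.35],[0,0,0,0,0,5,0.35],[0,0,0,0,0,0,0.35],[0,0,0,0,0,0,0.35],[0,0,0,0,0,0,0.35]]]' --force 35

```text
t: 14.08
ee_pos: [0.5438, -0.1348, 0.0737]
tool_rot: [-2.383, 2.047, -0.001]
wrist_force: [-0.0, -0.3, 1.0]
width: 0.0302
gripper_force: 0.0
```

Request:
step_arm --plan '[[[0,0,0,0,0,0,0.2],[0,0,0,0,0,0,0.15],[0,0,0,0,0,0,0.1],[0,0,0,0,0,0,0.05],[0,0,0,0,0,0,0.05],[0,0,0,0,0,0,0.05],[0,0,0,0,0,0,0.05],[0,0,0,0,0,0,0.05]]]' --force 35

```text
t: 14.75
ee_pos: [0.5433, -0.1349, 0.0736]
tool_rot: [2.383, -2.047, 0.0]
wrist_force: [-3.4, 0.6, 5.9]
width: 0.0092
gripper_force: 36.6
```

The bar is gripped at 9 mm width. Now I'll turn anticlockwise 60°.

Request:
step_arm --plan '[[[0,0,-4,0,0,0,0.05],[0,0,-5,0,0,0,0.05],[0,0,-5,0,0,0,0.05],[0,0,-5,0,0,0,0.05],[0,0,-5,0,0,0,0.05],[0,0,-5,0,0,0,0.05],[0,0,-5,0,0,0,0.05],[0,0,-5,0,0,0,0.05]]]'

```text
t: 15.42
ee_pos: [0.544, -0.1349, 0.0736]
tool_rot: [-2.932, 1.128, -0.002]
wrist_force: [-0.8, -0.3, 3.2]
width: 0.0089
gripper_force: 36.3
```

Request:
step_arm --plan '[[[0,0,-5,0,0,0,0.05],[0,0,-5,0,0,0,0.05],[0,0,-5,0,0,0,0.05],[0,0,-6,0,0,0,0.05],[0,0,0,0,0,0,0.05],[0,0,0,0,0,0,0.05],[0,0,0,0,0,0,0.05],[0,0,0,0,0,0,0.05]]]'

```text
t: 16.08
ee_pos: [0.544, -0.1349, 0.0736]
tool_rot: [-3.086, 0.586, -0.002]
wrist_force: [0.5, -0.0, 5.2]
width: 0.009
gripper_force: 36.6
```

Run:
```python
from h import *
go([.5436,-.1346,.12],-21.5)
s,p,d,C,P,T=look(); print(s["width"],s["wrist_force"].round(1),s["ft_torque"].round(2)); lock(P)
```

```text
t 16.08 pos [ 0.544  -0.1349  0.0736] head -21.49 tilt 0.07 q6 1.09 turn 0.01 shift [ -0.4  -0.1 -46.4] tips 0.014
0.009032913078781391 [ 0.5 -0.   5.2] [-0.17  0.09  0.04]
body 4124 0.0801 (array([ 547.1, -135.4]), array([56.2, 55. ]), 71.9)
disc 2170 0.0873 (array([ 555.3, -139. ]), array([44.6, 33.2]), 68.2)
bar 2367 0.1074 (array([ 546.5, -134.4]), array([32.8, 33.1]), 27.8)
```

Release, rise and check the dial.

Request:
step_arm --plan '[[[0,0,0,0,0,0,0.2],[0,0,0,0,0,0,0.35],[0,0,0,0,0,0,0.35],[0,0,0,0,0,0,0.35],[0,0,0,0,0,0,0.35],[0,0,0,0,0,-10,0.35],[0,0,0,0,0,-20,0.35],[0,0,0,0,0,-20,0.35]]]'

```text
t: 16.8
ee_pos: [0.5429, -0.1349, 0.1238]
tool_rot: [3.087, -0.582, -0.003]
wrist_force: [0.9, 0.7, 0.7]
width: 0.0301
gripper_force: 0.0
```

Request:
step_arm --plan '[[[0,0,0,0,0,-10,0.35],[0,0,0,0,0,0,0.35],[0,0,0,0,0,0,0.35],[0,0,0,0,0,0,0.35],[0,0,0,0,0,0,0.35],[0,0,0,0,0,0,0.35],[0,0,0,0,0,0,0.35],[0,0,0,0,0,0,0.35]]]'

```text
t: 17.47
ee_pos: [0.5432, -0.1348, 0.1327]
tool_rot: [3.087, -0.582, -0.001]
wrist_force: [0.3, -0.6, -0.2]
width: 0.0297
gripper_force: 0.0
```

Run:
```python
from h import *
s,p,d,C,P,T=look(); lock(P); np.savez("pics/w9.npz",p=p,d=d,pos=s["ee_pos"],rot=s["tool_rot"])
L0=np.array([.5436,-.1346]); a=np.radians(-21.6); ax=np.array([np.cos(a),np.sin(a)]); ay=np.array([-ax[1],ax[0]])
lx=(P[...,:2]-L0)@ax*1000; ly=(P[...,:2]-L0)@ay*1000
m=(lx>33)&(lx<95)&(abs(ly)<28)&(P[...,2]>.064)&(P[...,2]<.078); print("shackle",m.sum(),lx[m].min().round(1),np.percentile(lx[m],99.5).round(1),"y",np.percentile(ly[m],[.5,99.5]).round(1),"ztop",np.percentile(P[m][:,2],[50,99]).round(4))
b=(np.hypot(lx,ly)<30)&(P[...,2]>.103)&(P[...,2]<.111); g=p.astype(int).sum(2); w=b&(g>np.percentile(g[b],75)); print("white mean lx,ly",lx[w].mean().round(1),ly[w].mean().round(1),"bar",lx[b].mean().round(1),ly[b].mean().round(1))
go(list(L0+ax*.0545)+[.14],-21.6)
```

```text
body 3073 0.0802 (array([ 544.6, -134.6]), array([56.1, 60.1]), 71.9)
disc 2517 0.0873 (array([ 544.7, -134.7]), array([44. , 44.3]), 34.0)
bar 978 0.1074 (array([ 546.5, -135.3]), array([10.2, 39.6]), 72.2)
shackle 2130 33.0 79.3 y [-23.   27.9] ztop [0.0716 0.0735]
white mean lx,ly 12.4 1.0 bar 3.2 0.4
t 17.52 pos [ 0.5433 -0.1348  0.1328] head -21.35 tilt 0.04 q6 1.09 turn 0.25 shift [54.7 -0.3 -7.2] tips 0.014
```

The dial is at 0: bar heading -17.8° against body heading -18.1°, with the lock still seated. Next I'll turn the tool a quarter so one finger can drop inside the bow.

Request:
step_arm --plan '[[[0,0,6.7,0,0,0,0.35],[0,0,6.7,0,0,0,0.35],[0,0,6.7,0,0,0,0.35],[0,0,6.7,0,0,0,0.35],[0,0,6.7,0,0,0,0.35],[0,0,6.7,0,0,0,0.35],[0,0,6.7,0,0,0,0.35],[0,0,6.7,0,0,0,0.35]]]'

```text
t: 18.18
ee_pos: [0.5434, -0.1348, 0.1331]
tool_rot: [2.487, -1.919, -0.0]
wrist_force: [0.0, -0.6, 0.0]
width: 0.03
gripper_force: 0.0
```

Request:
step_arm --plan '[[[0,0,6.7,0,0,0,0.35],[0,0,6.7,0,0,0,0.35],[0,0,6.7,0,0,0,0.35],[0,0,6.7,0,0,0,0.35],[0,0,6.3,0,0,0,0.35],[0,0,0,0,0,0,0.35],[0,0,0,0,0,0,0.35],[0,0,0,0,0,0,0.35]]]'

```text
t: 18.85
ee_pos: [0.5434, -0.1348, 0.1331]
tool_rot: [1.85, -2.539, -0.0]
wrist_force: [0.2, -0.3, -0.0]
width: 0.03
gripper_force: 0.0
```

Run:
```python
from h import *
go([.6202,-.1593,.035],-108.1)
```

```text
t 18.85 pos [ 0.5434 -0.1348  0.1331] head -107.84 tilt 0.01 q6 -0.42 turn 0.26 shift [ -0.6 -80.6  98.1] tips 0.014
```

Request:
step_arm --plan '[[[0,0,0,0,-15,0,0.35],[0,0,0,0,-25,0,0.35],[0,0,0,0,-25,5,0.35],[0,0,0,-0.6,-15.5,15,0.35],[0,0,0,0,0,20,0.35],[0,0,0,0,0,5,0.35],[0,0,0,0,0,0,0.35],[0,0,0,0,0,0,0.35]]]'

```text
t: 19.52
ee_pos: [0.6199, -0.1592, 0.0885]
tool_rot: [1.847, -2.54, -0.0]
wrist_force: [0.4, -0.0, 0.0]
width: 0.0299
gripper_force: 0.0
```

Run:
```python
from h import *
go([.6202,-.1593,.035],-108.1)
s,p,d,C,P,T=look(); np.savez("pics/w10.npz",p=p,d=d,pos=s["ee_pos"],rot=s["tool_rot"])
L0=np.array([.5446,-.1346]); a=np.radians(-18.1); ax=np.array([np.cos(a),np.sin(a)]); ay=np.array([-ax[1],ax[0]])
lx=(P[...,:2]-L0)@ax*1000; ly=(P[...,:2]-L0)@ay*1000
m=(lx>33)&(lx<95)&(abs(ly)<30)&(P[...,2]>.062)&(P[...,2]<.0745)
for lo,hi in((35,45),(45,55),(55,65),(70,80)):
    k=m&(lx>lo)&(lx<hi)
    if k.sum()>5: print(lo,k.sum(),"ly",np.percentile(ly[k],[1,50,99]).round(1),"lxmax",np.percentile(lx[k],[1,50,99]).round(1))
f=(abs(T[...,0])<13)&(abs(abs(T[...,1])-17)<9)&(P[...,2]>.082)&(T[...,2]<0)
for sg in(-1,1):
    k=f&(sg*T[...,1]>0); print("finger",k.sum(), "lowest z",np.percentile(P[k][:,2],1).round(4) if k.sum() else "", "T y",np.percentile(T[k][:,1],[2,98]).round(1) if k.sum() else "","lx",np.percentile(lx[k],[2,98]).round(1))
```

```text
t 19.52 pos [ 0.6199 -0.1592  0.0885] head -107.97 tilt 0.04 q6 -0.37 turn 0.13 shift [-0.  -0.4 53.5] tips 0.014
35 350 ly [-26.2 -22.   23.6] lxmax [35.  38.6 44.8]
45 250 ly [-26.2 -23.4 -19.2] lxmax [45.1 50.  54.9]
55 347 ly [-26.3 -21.9  24.1] lxmax [55.2 61.3 64.9]
70 894 ly [-22.3  -2.2  20.1] lxmax [70.2 73.8 78. ]
finger 3265 lowest z 0.1111 T y [-25.6  -8.4] lx [ 87.7 104.8]
finger 3269 lowest z 0.1112 T y [ 8.4 25.7] lx [53.6 70.9]
```

Request:
step_arm --plan '[[[0,0,0,0,0,10,0.35],[0,0,0,0,0,10,0.35],[0,0,0,0,0,10,0.35],[0,0,0,0,0,10,0.35],[0,0,0,0,0,8,0.35],[0,0,0,0,0,5,0.35],[0,0,0,0,0,0,0.35],[0,0,0,0,0,0,0.35]]]'

```text
t: 20.23
ee_pos: [0.6201, -0.1592, 0.0348]
tool_rot: [1.845, -2.542, -0.001]
wrist_force: [0.2, 0.1, -0.1]
width: 0.0299
gripper_force: 0.0
```

Request:
step_arm --plan '[[[0,0,0,0,-2,0,0.35],[0,0,0,0,-2,0,0.35],[0,0,0,0,-2,0,0.35],[0,0,0,0,-2,0,0.35],[0,0,0,0,-2,0,0.35],[0,0,0,0,-2,0,0.35],[0,0,0,0,0,0,0.35],[0,0,0,0,0,0,0.35]]]'

```text
t: 20.9
ee_pos: [0.6318, -0.163, 0.0352]
tool_rot: [-1.845, 2.542, -0.0]
wrist_force: [-1.8, 1.0, 1.4]
width: 0.0301
gripper_force: 0.5
```

The finger is pulling the bow with about 2 N, so the shackle is sliding.

Request:
step_arm --plan '[[[0,0,0,0,-2,0,0.35],[0,0,0,0,-2,0,0.35],[0,0,0,0,-2,0,0.35],[0,0,0,0,-2,0,0.35],[0,0,0,0,-2,0,0.35],[0,0,0,0,-1,0,0.35],[0,0,0,0,0,0,0.35],[0,0,0,0,0,0,0.35]]]'

```text
t: 21.57
ee_pos: [0.6424, -0.1664, 0.0353]
tool_rot: [-1.845, 2.542, -0.001]
wrist_force: [-0.2, 1.1, -0.5]
width: 0.0294
gripper_force: 0.4
```

```bash
cat >> h.py <<'E'
def shk(P,L0,hd):
    a=np.radians(hd); ax=np.array([np.cos(a),np.sin(a)]); ay=np.array([-ax[1],ax[0]])
    lx=(P[...,:2]-L0)@ax*1000; ly=(P[...,:2]-L0)@ay*1000
    m=(lx>60)&(lx<110)&(abs(ly)<20)&(P[...,2]>.062)&(P[...,2]<.0745); print("bow",m.sum(),"lx",np.percentile(lx[m],[1,50,99]).round(1),"z",np.percentile(P[m][:,2],98).round(4))
E
python3 - <<'E'
from h import *
s,p,d,C,P,T=look(); print(s["ee_pos"].round(4),s["wrist_force"].round(1)); lock(P); shk(P,[.5446,-.1346],-18.1)
for n in("top","side"):
    s,p,d,C,P,T=look(n); print(n); lock(P); shk(P,[.5446,-.1346],-18.1)
E
```

```text
[ 0.6424 -0.1664  0.0353] [-0.2  1.1 -0.5]
body 5194 0.0803 (array([ 560.1, -140.5]), array([56. , 28.5]), 73.0)
disc 2912 0.0873 (array([ 560.2, -136.9]), array([44.3, 24. ]), 82.7)
bar 290 0.1053 (array([ 563.4, -141.2]), array([11.1,  5.4]), 75.4)
bow 2109 lx [65.6 90.4 95.9] z 0.0737
top
body 241 0.0802 (array([ 544.1, -132.6]), array([55.6, 61.4]), 71.9)
disc 162 0.0868 (array([ 547. , -138.9]), array([44. , 57.4]), 32.1)
bar 60 0.1076 (array([ 545. , -132.7]), array([ 9.7, 38.3]), 72.2)
bow 22 lx [63.5 81.9 91.1] z 0.074
side
body 231 0.0797 (array([ 546. , -136.1]), array([57.6, 67. ]), 70.0)
disc 123 0.0874 (array([ 544. , -135.5]), array([44.3, 46. ]), 15.6)
bar 72 0.1069 (array([ 545.1, -136.2]), array([11.5, 38.8]), 70.1)
bow 60 lx [75.7 90.  95. ] z 0.0737
```

The bow is about 17 mm out and the body is held by the lip. I'll take up the last bit, back the finger off and rise.

Request:
step_arm --plan '[[[0,0,0,0,-1,0,0.35],[0,0,0,0,-0.5,0,0.35],[0,0,0,0,0,0,0.35],[0,0,0,0,0,0,0.35],[0,0,0,0,0,0,0.35],[0,0,0,0,3,0,0.35],[0,0,0,0,3,0,0.35],[0,0,0,0,0,0,0.35]]]'

```text
t: 22.38
ee_pos: [0.6379, -0.1648, 0.0356]
tool_rot: [-1.845, 2.542, -0.001]
wrist_force: [0.2, -0.6, -1.0]
width: 0.0299
gripper_force: 0.0
```

Request:
step_arm --plan '[[[0,0,0,0,0,-5,0.35],[0,0,0,0,0,-15,0.35],[0,0,0,0,0,-25,0.35],[0,0,0,0,0,-25,0.35],[0,0,0,0,0,-25,0.35],[0,0,0,0,0,-15,0.35],[0,0,-6,0,0,0,0.6],[0,0,-6.7,0,0,0,0.85]]]'

```text
t: 23.05
ee_pos: [0.639, -0.165, 0.1477]
tool_rot: [-2.119, 2.316, -0.005]
wrist_force: [-0.5, 1.4, -0.8]
width: 0.0529
gripper_force: 0.0
```

Request:
step_arm --plan '[[[0,0,-6.7,0,0,0,0.85],[0,0,-6.7,0,0,0,0.85],[0,0,-6.7,0,0,0,0.85],[0,0,-6.7,0,0,0,0.85],[0,0,-6.7,0,0,0,0.85],[0,0,-6.7,0,0,0,0.85],[0,0,-6.7,0,0,0,0.85],[0,0,-6.7,0,0,0,0.85]]]'

```text
t: 23.72
ee_pos: [0.6382, -0.165, 0.1459]
tool_rot: [-2.938, 1.111, -0.002]
wrist_force: [-0.0, 0.5, -0.4]
width: 0.0727
gripper_force: 0.0
```

Request:
step_arm --plan '[[[0,0,-6.7,0,0,0,0.85],[0,0,-6.7,0,0,0,0.85],[0,0,-6.7,0,0,0,0.85],[0,0,-3.2,0,0,0,0.85],[0,0,0,-30,0,0,0.85],[0,0,0,-20,0,0,0.85],[0,0,0,0,0,0,0.85],[0,0,0,0,0,0,0.85]]]'

```text
t: 24.38
ee_pos: [0.5903, -0.1489, 0.1464]
tool_rot: [-3.101, 0.503, -0.003]
wrist_force: [0.4, -0.6, 0.3]
width: 0.0729
gripper_force: 0.0
```

Run:
```python
from h import *
s,p,d,C,P,T=look(); lock(P); shk(P,[.5446,-.1346],-18.1); np.savez("pics/w11.npz",p=p,d=d,pos=s["ee_pos"],rot=s["tool_rot"])
go([.5446,-.1346,.0296],-18.1)
```

```text
body 2453 0.0802 (array([ 545.5, -134.7]), array([56.2, 60.7]), 72.0)
disc 1968 0.0874 (array([ 545.3, -134.7]), array([44.6, 44.2]), 19.3)
bar 713 0.1073 (array([ 546.9, -135.6]), array([10.2, 39.2]), 72.6)
bow 887 lx [61.4 91.  96.5] z 0.0733
t 24.43 pos [ 0.591  -0.1491  0.1463] head -18.42 tilt 0.12 q6 1.18 turn -0.32 shift [-48.8   0.7 116.6] tips 0.014
```

Request:
step_arm --plan '[[[0,0,-0.3,-10,0,0,0.85],[0,0,0,-15,0,0,0.85],[0,0,0,-15,0,5,0.85],[0,0,0,-8,0.5,15,0.85],[0,0,0,0,0,20,0.85],[0,0,0,0,0,10,0.85],[0,0,0,0,0,0,0.85],[0,0,0,0,0,0,0.85]]]'

```text
t: 25.1
ee_pos: [0.5448, -0.1347, 0.095]
tool_rot: [3.102, -0.495, -0.002]
wrist_force: [0.4, 0.1, 0.3]
width: 0.0724
gripper_force: 0.0
```

Run:
```python
from h import *
s,p,d,C,P,T=look(); lock(P)
go([.5455,-.1347,.0296],-18.1)
```

```text
body 4361 0.0802 (array([ 545.2, -134.7]), array([56.1, 60.1]), 71.9)
disc 3543 0.0873 (array([ 545.1, -134.8]), array([44.6, 44.2]), 20.4)
bar 1413 0.1074 (array([ 547.2, -135.7]), array([10.2, 39.6]), 72.2)
t 25.15 pos [ 0.5453 -0.1347  0.0957] head -18.14 tilt 0.03 q6 1.15 turn -0.04 shift [ 0.1 -0.1 66.1] tips 0.014
```

Request:
step_arm --plan '[[[0,0,0,0,0,12,0.85],[0,0,0,0,0,14,0.85],[0,0,0,0,0,14,0.85],[0,0,0,0,0,12,0.85],[0,0,0,0,0,9,0.85],[0,0,0,0,0,5,0.85],[0,0,0,0,0,0,0.85],[0,0,0,0,0,0,0.85]]]'

```text
t: 25.82
ee_pos: [0.5451, -0.1346, 0.0297]
tool_rot: [3.102, -0.495, 0.001]
wrist_force: [0.7, 0.3, -0.1]
width: 0.0724
gripper_force: 0.0
```

Request:
step_arm --plan '[[[0,0,0,0,0,0,0.7],[0,0,0,0,0,0,0.6],[0,0,0,0,0,0,0.55],[0,0,0,0,0,0,0.5],[0,0,0,0,0,0,0.5],[0,0,0,0,0,0,0.5],[0,0,0,0,0,0,0.5],[0,0,0,0,0,0,0.5]]]' --force 60

```text
t: 26.48
ee_pos: [0.5453, -0.1347, 0.0304]
tool_rot: [-3.102, 0.495, -0.003]
wrist_force: [-2.1, -0.3, 6.2]
width: 0.0551
gripper_force: 65.1
```

Request:
step_arm --plan '[[[0,0,0,0,0,-4,0.5],[0,0,0,0,0,-8,0.5],[0,0,0,0,0,-12,0.5],[0,0,0,0,0,-18,0.5],[0,0,0,0,0,-22,0.5],[0,0,0,0,0,-22,0.5],[0,0,0,0,0,-22,0.5],[0,0,0,0,0,-20,0.5]]]'

```text
t: 27.15
ee_pos: [0.544, -0.1344, 0.1587]
tool_rot: [-3.102, 0.496, 0.001]
wrist_force: [0.3, -0.1, -5.3]
width: 0.055
gripper_force: 64.4
```

Request:
step_arm --plan '[[[0,0,0,0,0,-15,0.5],[0,0,0,0,0,-10,0.5],[0,0,0,0,0,-5,0.5],[0,0,0,0,0,0,0.5],[0,0,0,0,0,0,0.5],[0,0,0,0,0,0,0.5],[0,0,0,0,0,0,0.5],[0,0,0,0,0,0,0.5]]]'

```text
t: 27.82
ee_pos: [0.5442, -0.1345, 0.1863]
tool_rot: [3.102, -0.496, -0.003]
wrist_force: [-1.0, 0.1, -4.4]
width: 0.055
gripper_force: 64.5
```

Run:
```python
from h import *
s,p,d,C,P,T=look(); print(s["ee_pos"].round(4),s["width"],s["gripper_force"],s["wrist_force"].round(1),abs(s["qd"]).max())
m=(T[...,0]>33)&(T[...,0]<110)&(abs(T[...,1])<20)&(T[...,2]>-48)&(T[...,2]<-30); print("bow tool x",np.percentile(T[m][:,0],[1,50,99]).round(1))
b=(T[...,2]<-47)&(T[...,2]>-53)&(abs(T[...,1])<28)&(abs(T[...,0])<40); print("body",rect(T[b]/1000),np.median(P[b][:,2]))
cv2.imwrite("pics/w12.png",cv2.resize(p[:,:,::-1],(640,480)))
```

```text
[ 0.5442 -0.1345  0.1863] 0.05499509641810507 64.50048208236694 [-1.   0.1 -4.4] 0.004840763784324686
bow tool x [34.7 88.4 95.7]
body (array([ 0.6, -0.3]), array([59.5, 56.1]), 0.8) 0.23603894321047852
```

View pics/w12.png

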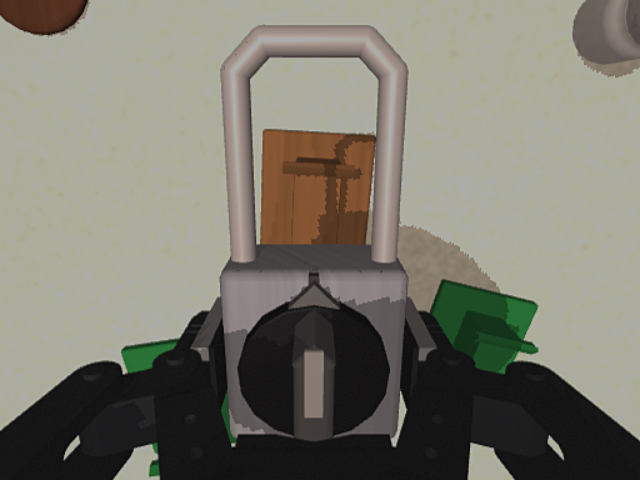

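The lock is held about 17 cm above the seat. The dial's line points straight at the shackle, which is roughly 17 mm out (bow at (315,40), rest visible below at (318,190)).

```bash
python3 -c "
from plant import ticket; print(ticket.hand_in())"
```

```text
the job is handed in; nothing more can be done
None
```

I set the padlock on the wooden rest, turned the dial to 0, pulled the shackle about 17 mm out and lifted it about 17 cm above the seat, then handed it in still held and open; hand-in returned no verdict.

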